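# Hang the scoop on the dowel bin

### The job

Hang the orange-handled scoop on the green bin of dowels: put its hook over the bin's front wall, the one facing the robot, so that the cup hangs outside against that wall, upright and off the saw table, and let go. Leave the sanding block alone.

Things in the scene. Friction and masses are not known exactly. Their poses are not given: they have to be found in the camera images.
- scoop: Loose upright steel cup, 0.12 kg, 56 mm across, 50 mm high. Origin: centre of its underside; z up, x towards its hook. Flat back strip (24 mm wide, back face x = +32 mm, z 10 to 110 mm) carries the hook; above it an orange grip, 22 x 22 mm, centred at x = +24 mm, y = 0, z = 100 to 155 mm: hold it there, above z = 105 mm, across either pair of faces.
- hook (a point): Middle of the underside of the hook's top, at (42, 0, 88) mm in the scoop's frame, axes as the scoop's; it sits over the wall's middle when the scoop hangs. The hook goes towards +x, then down: 24 mm wide, tongue end at z = 58 mm; the gap between strip and tongue is 20 mm at the top, 28 mm at the mouth.
- green_bin: Green open bin with light round dowels, fixed. 120 (x) x 180 (y) x 120 mm high. Origin: centre of its underside; z up; -x is its front, facing the robot within 12 degrees. Front wall: x = -60 to -52 mm, flat outside, rim at z = 120 mm. Contents reach 60 mm. The hung scoop's x points along the bin's x, its underside about 32 mm above the table.
- grey_bin: Grey bin of the same size and frame, half full of dark wooden blocks; not the one wanted. Either bin may stand on the left or on the right, fixed, about 40 mm apart.
- sander: Bystander: loose brown sanding block, 67 x 122 x 32 mm, on the table to the left of the scoop. Origin: centre of its underside. (To the right of scoop and bins, at y = 0 to 0.06 m, x = 0.26 to 0.58 m, stands the saw's fixed red hold-down clamp, 0.29 m high: an arm that comes from the right must pass above it.)

How it is judged:
At the end, for the whole second after the job is handed in: Scoop at rest, hanging by its hook on the green bin's front wall: hook point within 20 mm of the wall's mid-thickness, 80 mm of the bin's middle along the wall, -8 to +10 mm of rim height; cup outside, its underside over 18 mm above the table, upright within 15 degrees (x of hook in the frame of green_bin between -0.078 and -0.036 m and y of hook in the frame of green_bin between -0.08 and 0.08 m and z of hook in the frame of green_bin between 0.112 and 0.13 m and x of scoop in the frame of green_bin below -0.075 m and height (world z) of scoop above 0.018 m and angle between scoop's own z axis and vertical below 0.26 rad and contact force between scoop and green_bin above 0.2 N and linear speed of scoop below 0.02 m/s and angular speed of scoop below 0.2 rad/s); the robot touches nothing.
It fails at once if the sanding block is pushed more than 30 mm (distance of sander from where it was at the start of the episode above 0.03 m).
It also fails if it takes over 45 s, if anything falls off the work surface, if the arm or the gripper's body presses on something with over 40 N, if the wrist force passes 120 N, or if a joint passes its speed limit or range.

### The arm

A 6-joint arm with a two-finger parallel gripper is mounted at the origin on a cart in front of the work surface, level with it; the furniture and walls round the work are solid. World frame = base frame: x ahead of the robot, y to its left, z up, the work surface at z = 0. Lengths are in m, angles in rad, forces in N, time in s.
With the tool pointing down it reaches from about 0.375 to 0.975 m from the base axis. Payload 3.8 kg.
Tool frame: the origin (TCP) lies between the finger pads; the fingertips stand 22 mm ahead of it and the grasp point (between the pads) lies 3 mm ahead of it (bot.finger_overhang is the distance from the TCP to the fingertips, in m); x points along the fingers, y is the direction in which the jaws open and shut, and the axes are right-handed (so a half turn about x gives the same grasp; the last joint's range is limited). The gripper opens to 85 mm and grips with 20 to 120 N. Pads are 22 mm wide; open, the fingers measure 114 mm over their backs; the gripper's body (76 mm by 85 mm) begins 54 mm behind the grasp point. The pads swing forward as they close: fully open they stand 13 mm farther back than shut.
Start: joints at [1.15, 0.264, 1.604, -0, 1.274, -0.037], TCP at [0.253, 0.626, 0.253] pointing down, gripper open.
Joint ranges: [-2.63, 2.63], [-0.94, 2.18], [0.31, 2.57], [-1.31, 4.45], [0, 2.66], [-2.55, 2.55]. Speed limits (rad/s): [2.57, 2.57, 3.14, 3.14, 3.14, 3.14].

### API

Orientations are given as a rotation vector (axis times angle).
In Python, from workcell import bot gives the robot as it stands. The module is installed in compiled form; this text tells all that it offers.
- The arm moves only by the tool arm_command, never from a script. Its argument "series" is a list that holds one entry, the list of rows, each a list of 7 numbers: the turn, a rotation vector about the tool's x, y, z in rad, then the shift along the tool's x, y, z in cm, then the opening, from 0 (shut) to 1 (fully open). In form: [[[rx, ry, rz, x, y, z, grip], ...]]. A call has 1 to 10 rows; each row shifts and turns the pose as measured when the row begins, along the tool's axes as they then stand; what a row does not reach is not made up. A row lasts 1/10 s, in which the tool goes at most 50 mm and 8.59 degrees, less where a joint would pass 70% of its speed; a pose out of reach is approached as far as the arm can. A call is refused whole if a number of a shift passes 5 or a number of a turn 0.15, either way. A call with a gripper value outside its range is refused whole. The fingers move at their own pace and stop on an object; "newtons" is the grip in N (left out, the last holds). Time passes only in rows, so rows that do not move let the fingers close. It gives the time, the measured TCP pose, the force and the opening at its end, in the units of the state.
- bot.read_state(): the state, without advancing time (a new reading comes with each control period).
- bot.read_camera(name): name is "scene" or "top"; returns (picture, depth): 400x640x3 uint8, blue, green, red; 400x640 float32, m along the optical axis (not along the pixel's ray), 0 where there is no reading.
- bot.camera_info(name): a dict with "K" (3x3 intrinsics, pixels), "extrinsics" (4x4, takes a point from camera to world coordinates). Camera axes: x right, y down, z forward; pixel columns grow to the right and rows downward; lengths in m; the calibration is good to about 2 mm. A picture is of the moment at which its call begins. camera_info takes no time and is no camera call.
- bot.finish_job(): hands the job in, once; it reports no verdict.
The state is a dict: "time": time; "q": joint angles; "joint_vel": joint speeds; "joint_torque": joint torques, N m; "tool_pos": TCP position; "tcp_rot": TCP orientation; "wrist_force": force on the tool from outside, world axes, zero at the start; "torque": the same for the moment, N m; "width": opening from 0.0 (shut) to 1.0 (fully open).
Only numpy, scipy, OpenCV 4.12 (cv2) and the standard library are available. Lean on these libraries where they do the work, as an engineer would, in place of code of your own. Each camera call takes 0.05 s, during which the arm holds its last target.

## Working session

There is one attempt and no reset: what is moved stays moved. The work goes in short steps, Python scripts to look and compute and a tool call to move; the robot and the scene stay as the last step left them, time stands still between calls to the robot, and variables do not carry over. Pictures are saved under pics/ and viewed, and the job is handed in when it is done.

Besides the shell and the picture viewer there is one more tool, called after "Call:" as name([rows], argument=value, ...), one row to a line, values as JSON. arm_command: Moves the arm, as the interface text tells. Its arguments: {"type":"object","properties":{"series":{"type":"array"},"newtons":{"type":"number"}},"required":["series"]}

```bash
mkdir -p pics; cat > h.py <<'E'
import numpy as np, cv2
from workcell import bot
from scipy.spatial.transform import Rotation as R
def cam(name):
    im,d=bot.read_camera(name); ci=bot.camera_info(name)
    K=np.array(ci["K"]);T=np.array(ci["extrinsics"])
    v,u=np.mgrid[:400,:640]
    P=np.stack([(u-K[0,2])/K[0,0]*d,(v-K[1,2])/K[1,1]*d,d],-1)@T[:3,:3].T+T[:3,3]
    P[d==0]=np.nan
    return im,d,P
E
python3 - <<'E'
from h import *
s=bot.read_state();print({k:np.round(v,3) for k,v in s.items()});print(bot.finger_overhang)
for n in("scene","top"):
    im,d,P=cam(n);cv2.imwrite(f"pics/{n}0.png",im);np.savez(f"{n}0.npz",im=im,P=P)
    print(n,np.round(bot.camera_info(n)["extrinsics"],2).tolist())
E
```

```text
{'time': np.float64(0.0), 'q': array([ 1.15 ,  0.265,  1.605,  0.   ,  1.274, -0.037]), 'joint_vel': array([ 0.   , -0.001, -0.001, -0.001,  0.001, -0.   ]), 'joint_torque': array([ 0.0000e+00, -5.1509e+01, -3.6732e+01,  0.0000e+00,  1.3000e-02,
       -0.0000e+00]), 'tool_pos': array([0.252, 0.625, 0.252]), 'tcp_rot': array([ 0.299,  1.55 , -0.303]), 'wrist_force': array([ 0.181,  0.066, -0.147]), 'torque': array([ 0.012,  0.035, -0.043]), 'width': np.float64(0.999)}
0.022
scene [[0.68, -0.55, 0.49, 0.06], [-0.74, -0.51, 0.44, -0.03], [0.01, -0.66, -0.75, 0.75], [0.0, 0.0, 0.0, 1.0]]
top [[0.02, -1.0, 0.09, 0.43], [-1.0, -0.02, -0.03, 0.37], [0.03, -0.09, -1.0, 0.91], [0.0, 0.0, 0.0, 1.0]]
```

View pics/scene0.png

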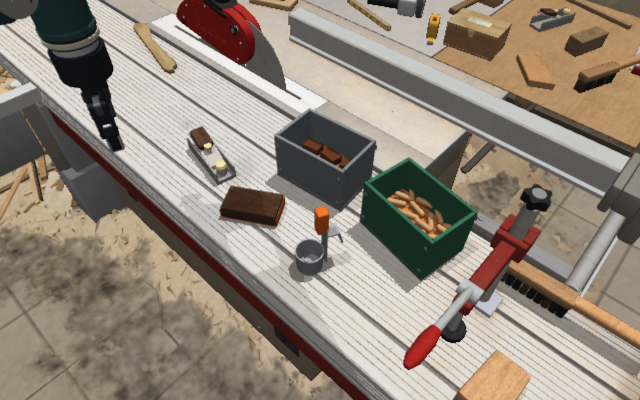

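View pics/top0.png

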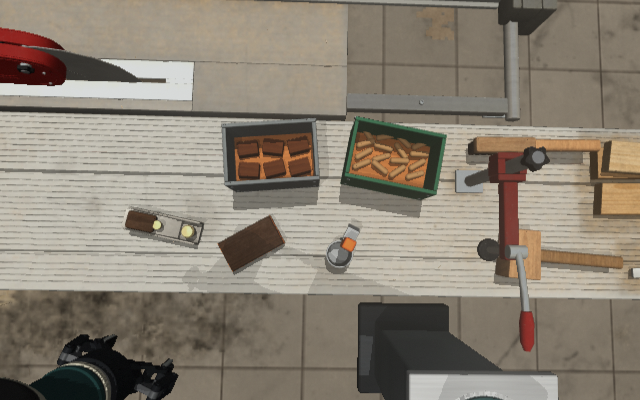

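The scene picture shows the scoop (orange grip at (322,220), cup at (310,257)), with the green bin right of the grey one at (418,215) and the sander at (252,205). In the top picture the grip is at (349,243), the hook at (354,230), the cup at (339,257) and the green bin at (394,157). Next I'll measure them.

```bash
python3 - <<'E'
from h import *
for n in("scene","top"):
    z=np.load(f"{n}0.npz");im=z["im"].astype(int);P=z["P"];b,g,r=im[...,0],im[...,1],im[...,2]
    u=np.arange(640)[None]+0*b; v=np.arange(400)[:,None]+0*b
    roi=(P[...,0]>.3)&(P[...,0]<.75)&(P[...,1]>0)&(P[...,1]<.75)
    gm=(g>1.3*r+8)&(g>1.1*b)&roi&(abs(P[...,2]-.12)<.006)
    p=P[gm];rc=cv2.minAreaRect((p[:,:2]*1000).astype(np.float32));print(n,"green rim",len(p),rc,np.median(p[:,2]))
    print(" corners",np.round(cv2.boxPoints(rc)).tolist())
    om=(r>170)&(g<130)&(b<80)&(r>1.8*g)&roi&(P[...,2]>.09)
    p=P[om];print(" orange",len(p),np.round(np.nanmedian(p,0),4),p.min(0).round(3),p.max(0).round(3))
    top=p[p[:,2]>.15];print(" orange top",len(top),top.mean(0).round(4),cv2.minAreaRect((top[:,:2]*1000).astype(np.float32)))
    c=np.nanmedian(p,0)
    near=roi&(np.hypot(P[...,0]-c[0],P[...,1]-c[1])<.1)
    for lo,hi in((.04,.056),(.08,.098)):
        q=P[near&(P[...,2]>lo)&(P[...,2]<hi)&~om]
        q=q[q[:,0]<.49]
        print("  z",lo,hi,len(q),q[:,:2].mean(0).round(4), cv2.minAreaRect((q[:,:2]*1000).astype(np.float32)))
    sm=(P[...,2]>.026)&(P[...,2]<.038)&roi&(r<110)&(r>1.3*b)&(P[...,0]<.5)
    q=P[sm];print(" sander",len(q),cv2.minAreaRect((q[:,:2]*1000).astype(np.float32)))
E
```

```text
scene green rim 1418 ((592.9940795898438, 213.41659545898438), (180.24746704101562, 123.55614471435547), 79.90388488769531) 0.12121310246164319
 corners [[516.0, 136.0], [638.0, 114.0], [670.0, 291.0], [548.0, 313.0]]
 orange 235 [0.3187 0.0328 0.2549] [0.3   0.025 0.154] [0.432 0.314 0.259]
 orange top 235 [0.3572 0.1458 0.2138] ((367.80462646484375, 166.60556030273438), (313.02789306640625, 23.951457977294922), 68.04302978515625)
  z 0.04 0.056 0 [nan nan] ((0.0, 0.0), (0.0, 0.0), 0.0)
  z 0.08 0.098 0 [nan nan] ((0.0, 0.0), (0.0, 0.0), 0.0)
 sander 1413 ((412.74371337890625, 524.1130981445312), (100.17182922363281, 189.7779998779297), 9.35615062713623)
top green rim 863 ((589.67529296875, 211.05191040039062), (178.36581420898438, 117.86337280273438), 79.71089172363281) 0.12077136310750647
 corners [[516.0, 134.0], [632.0, 113.0], [664.0, 288.0], [548.0, 309.0]]
 orange 41 [0.4173 0.3012 0.155 ] [0.408 0.29  0.152] [0.43  0.313 0.157]
 orange top 41 [0.4183 0.3015 0.1552] ((418.51275634765625, 301.23919677734375), (19.471324920654297, 18.38275718688965), 64.5809097290039)
  z 0.04 0.056 125 [0.3922 0.3146] ((396.682861328125, 313.5202941894531), (54.34820556640625, 50.69315719604492), 39.36018371582031)
  z 0.08 0.098 141 [0.4398 0.2919] ((437.1404724121094, 292.5897216796875), (23.53078269958496, 29.662487030029297), 63.727813720703125)
 sander 1840 ((412.7981872558594, 515.372802734375), (104.35554504394531, 448.77703857421875), 6.145939826965332)<stdin>:17: RuntimeWarning: Mean of empty slice.
  ret = um.true_divide(
```

```bash
python3 - <<'E'
import cv2
for n,(x,y) in (("scene",(270,190)),("top",(300,210))):
    im=cv2.imread(f"pics/{n}0.png")[y:y+100,x:x+110];cv2.imwrite(f"pics/{n}0c.png",cv2.resize(im,None,fx=6,fy=6,interpolation=cv2.INTER_CUBIC)[:600])
E
```

```text
(no output)
```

View pics/top0c.png

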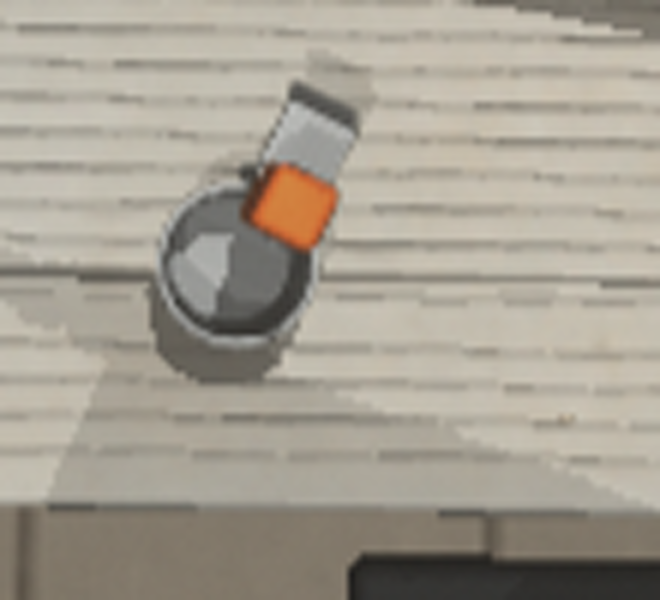

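```bash
cat >> h.py <<'E'
def orange(P,im,c=(.418,.302)):
    im=im.astype(int);b,g,r=im[...,0],im[...,1],im[...,2]
    return (r>150)&(r>1.7*g)&(b<90)&(np.hypot(P[...,0]-c[0],P[...,1]-c[1])<.035)&(P[...,2]>.09)
def plan(goal,yaw,down=True):
    """remaining shift (cm, tool axes) and turn to reach TCP goal with tool x down, jaw along scoop y for scoop yaw"""
    s=bot.read_state();Rt=R.from_rotvec(s["tcp_rot"]);best=None
    for k in(1,-1):
        x=np.array([0,0,-1.]);y=k*np.array([-np.sin(yaw),np.cos(yaw),0]);M=R.from_matrix(np.c_[x,y,np.cross(x,y)])
        rv=(Rt.inv()*M).as_rotvec()
        if best is None or np.linalg.norm(rv)<np.linalg.norm(best):best=rv
    d=Rt.inv().apply(np.array(goal)-s["tool_pos"])*100
    print("t",round(float(s["time"]),2),"turn",best.round(3),"shift cm",d.round(2),"pos",s["tool_pos"].round(4),"w",round(float(s["width"]),3),"q",s["q"].round(2),"F",s["wrist_force"].round(1))
    print(Rt.as_matrix().round(2).tolist())
E
python3 - <<'E'
from h import *
for n in("scene","top"):
    z=np.load(f"{n}0.npz");im=z["im"];P=z["P"]
    p=P[orange(P,im)];print(n,len(p),p.min(0).round(4),p.max(0).round(4))
    t=p[p[:,2]>.151];print(" top",len(t),np.median(t,0).round(4),cv2.minAreaRect((t[:,:2]*1000).astype(np.float32)))
    near=(abs(P[...,0]-.43)<.09)&(abs(P[...,1]-.31)<.06)
    for lo,hi in((.045,.055),(.083,.098)):
        q=P[near&(P[...,2]>lo)&(P[...,2]<hi)&~orange(P,im)&(P[...,0]<.48)]
        print("  z",lo,hi,len(q),cv2.minAreaRect((q[:,:2]*1000).astype(np.float32)), cv2.minEnclosingCircle((q[:,:2]*1000).astype(np.float32)))
plan([.4185,.3015,.25],np.deg2rad(-27))
E
```

```text
scene 116 [0.4094 0.2911 0.1518] [0.4321 0.3144 0.1586]
 top 116 [0.42   0.3021 0.1566] ((420.7122497558594, 303.74102783203125), (20.73333168029785, 19.751182556152344), 64.70487976074219)
  z 0.045 0.055 246 ((400.6114807128906, 313.8202819824219), (55.450538635253906, 57.11304473876953), 67.74217224121094) ((401.7564392089844, 313.09039306640625), 30.029447555541992)
  z 0.083 0.098 141 ((436.54730224609375, 295.05682373046875), (25.857250213623047, 28.821510314941406), 68.36836242675781) ((437.95654296875, 295.00067138671875), 18.065813064575195)
top 72 [0.4083 0.2902 0.1494] [0.4295 0.3136 0.1585]
 top 71 [0.4187 0.2995 0.1553] ((419.0527038574219, 301.3982238769531), (20.17700958251953, 19.285676956176758), 64.31306457519531)
  z 0.045 0.055 113 ((396.682861328125, 313.5202941894531), (54.34820556640625, 50.69315719604492), 39.36018371582031) ((400.436279296875, 311.1492919921875), 30.444353103637695)
  z 0.083 0.098 138 ((436.9986267089844, 292.63238525390625), (23.507802963256836, 29.29322052001953), 63.916507720947266) ((437.0875244140625, 293.7891540527344), 17.779897689819336)
t 0.1 turn [0.087 0.    0.002] shift cm [  0.25 -23.81  27.52] pos [0.2525 0.6253 0.2521] w 1.006 q [ 1.15  0.26  1.61 -0.    1.27 -0.04] F [-0.3 -0.   0.4]
[[-0.0, 0.37, 0.93], [-0.0, 0.93, -0.37], [-1.0, -0.0, -0.0]]
```

Call:
arm_command([
  [[0,0,0,0,-3,3.4,1],[0,0,0,0,-3,3.4,1],[0,0,0,0,-3,3.4,1],[0,0,0,0,-3,3.4,1],[0,0,0,0,-3,3.4,1],[0,0,0,0,-3,3.4,1],[0,0,0,0,-3,3.4,1],[0,0,0,0,-2.5,3.4,1],[0.06,0,0,0,0,0,1],[0,0,0,0,0,0,1]],
], newtons=40)

```text
time: 1.1
tool_pos: [0.4196, 0.2922, 0.2458]
tcp_rot: [0.339, 1.547, -0.355]
wrist_force: [-0.8, 0.5, -0.3]
width: 1.005
```

```bash
python3 -c "
from h import *
plan([.4197,.3022,.134],np.deg2rad(-25.5))"
```

```text
t 1.1 turn [ 0.003 -0.002  0.01 ] shift cm [11.17  1.02 -0.4 ] pos [0.4196 0.2922 0.2458] w 1.005 q [ 0.56 -0.04  1.95 -0.    1.24 -0.56] F [-0.8  0.5 -0.3]
[[-0.01, 0.43, 0.9], [-0.01, 0.9, -0.43], [-1.0, -0.01, -0.0]]
```

Call:
arm_command([
  [[0,0,0.01,0,1.0,-0.4,1],[0,0,0,2,0,0,1],[0,0,0,2,0,0,1],[0,0,0,1,0,0,1],[0,0,0,0,0,0,1]],
])

```text
time: 1.6
tool_pos: [0.4191, 0.3088, 0.1944]
tcp_rot: [0.343, 1.545, -0.336]
wrist_force: [-0.5, -0.3, 0.7]
width: 1.0
```

```bash
python3 -c "
from h import *
plan([.4197,.3022,.134],np.deg2rad(-25.5))
im,d,P=cam('scene');cv2.imwrite('pics/s1.png',cv2.resize(im[130:330,200:440],None,fx=3,fy=3,interpolation=2))"
```

```text
t 1.6 turn [ 0.012 -0.002 -0.004] shift cm [ 6.04 -0.6   0.34] pos [0.4191 0.3088 0.1944] w 1.0 q [ 0.58  0.02  2.    0.    1.13 -0.56] F [-0.5 -0.3  0.7]
[[-0.0, 0.42, 0.91], [0.0, 0.91, -0.42], [-1.0, 0.0, -0.0]]
```

View pics/s1.png

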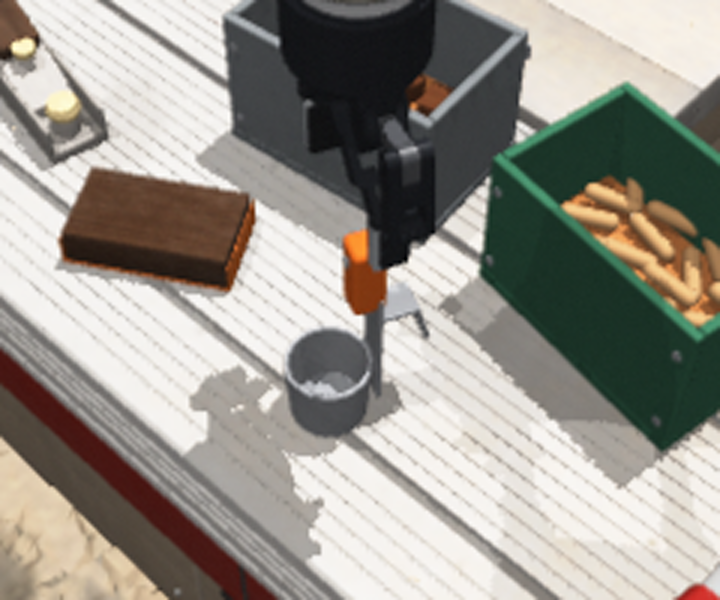

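In the crop the grip (at (365,272)) stands behind the near finger. The jaws straddle it, and a 6 mm correction is left.

Call:
arm_command([
  [[0.01,0,0,0,-0.5,0.3,1],[0,0,0,1.5,0,0,1],[0,0,0,1.5,0,0,1],[0,0,0,1.5,0,0,1],[0,0,0,1,0,0,1],[0,0,0,0,0,0,1]],
])

```text
time: 2.25
tool_pos: [0.4222, 0.3053, 0.1402]
tcp_rot: [0.355, 1.538, -0.338]
wrist_force: [-0.6, -0.2, -0.2]
width: 1.0
```

```bash
python3 -c "
from h import *
plan([.4197,.3022,.134],np.deg2rad(-25.5))"
```

```text
t 2.25 turn [ 0.003  0.002 -0.011] shift cm [ 0.61 -0.39 -0.1 ] pos [0.4222 0.3053 0.1402] w 1.0 q [ 0.58  0.07  2.05  0.01  1.01 -0.56] F [-0.6 -0.2 -0.2]
[[0.01, 0.43, 0.9], [0.01, 0.9, -0.43], [-1.0, 0.01, 0.0]]
```

Call:
arm_command([
  [[0,0,-0.01,0.6,-0.3,-0.1,1],[0,0,0,0,0,0,1],[0,0,0,0,0,0,0],[0,0,0,0,0,0,0],[0,0,0,0,0,0,0],[0,0,0,0,0,0,0],[0,0,0,0,0,0,0],[0,0,0,0,0,0,0],[0,0,0,0,0,0,0],[0,0,0,0,0,0,0]],
])

```text
time: 3.25
tool_pos: [0.4214, 0.3037, 0.136]
tcp_rot: [0.35, 1.538, -0.345]
wrist_force: [-0.4, -0.7, -0.7]
width: 0.253
```

```bash
python3 -c "
from h import *
plan([.4197,.3022,.134],np.deg2rad(-25.5))
im,d,P=cam('scene');cv2.imwrite('pics/s2.png',cv2.resize(im[130:330,200:440],None,fx=3,fy=3,interpolation=2))"
```

```text
t 3.25 turn [ 0.002  0.004 -0.004] shift cm [ 0.2  -0.21 -0.09] pos [0.4214 0.3037 0.136 ] w 0.253 q [ 0.58  0.07  2.06 -0.    1.01 -0.55] F [-0.4 -0.7 -0.7]
[[0.01, 0.43, 0.9], [0.0, 0.9, -0.43], [-1.0, 0.0, 0.0]]
```

View pics/s2.png

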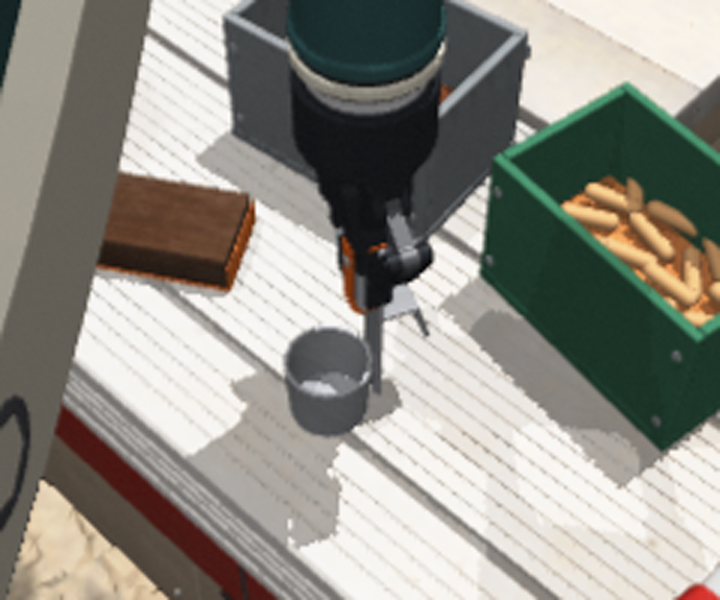

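Width 0.253 × 85 mm ≈ 21.5 mm, so the grip is held, and the cup in the crop stands undisturbed at (330,380). Now lift it and turn it in yaw.

Call:
arm_command([
  [[0,0,0,-1,0,0,0],[0,0,0,-2,0,0,0],[0,0,0,-2,0,0,0],[0,0,0,-2,0,0,0],[0,0,0,-2,0,0,0],[0,0,0,-1.5,0,0,0],[-0.09,0,0,0,0,0,0],[-0.09,0,0,0,0,0,0],[-0.08,0,0,0,0,0,0],[0,0,0,0,0,0,0]],
])

```text
time: 4.3
tool_pos: [0.421, 0.3036, 0.2521]
tcp_rot: [0.14, 1.558, -0.132]
wrist_force: [-0.6, -0.4, -0.9]
width: 0.251
```

```bash
python3 -c "
from h import *
plan([.519,.225,.240],np.deg2rad(-10.3))
im,d,P=cam('scene');cv2.imwrite('pics/s3.png',cv2.resize(im[130:330,200:440],None,fx=3,fy=3,interpolation=2))"
```

```text
t 4.3 turn [ 0.006  0.008 -0.006] shift cm [ 1.26 -6.06 11.  ] pos [0.421  0.3036 0.2521] w 0.251 q [ 0.58 -0.04  1.94 -0.    1.23 -0.82] F [-0.6 -0.4 -0.9]
[[0.01, 0.17, 0.98], [0.0, 0.98, -0.17], [-1.0, 0.01, 0.01]]
```

View pics/s3.png

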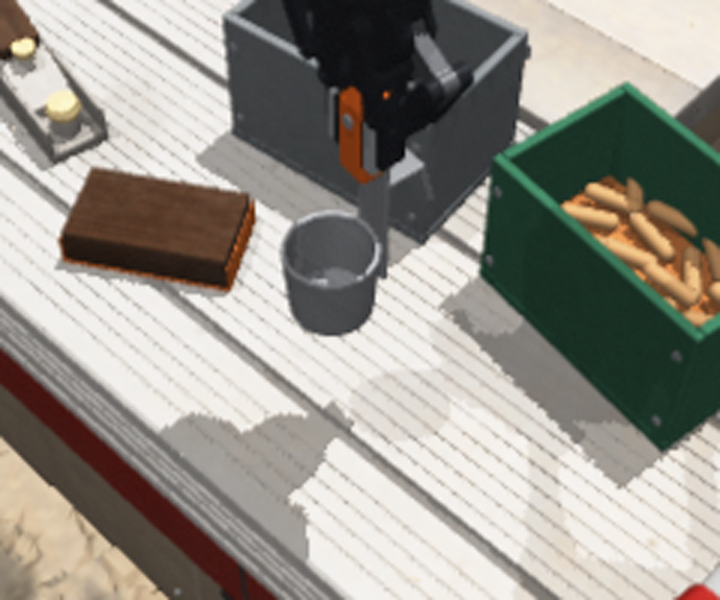

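The scoop is held upright clear of the table, with the cup at (333,270) and the grip at (358,135). Moving above the wall.

Call:
arm_command([
  [[0,0,0,0,-1,2,0],[0,0,0,0,-1.5,2.5,0],[0,0,0,0,-1.5,2.5,0],[0,0,0,0,-1,2,0],[0,0,0,0,-0.8,1.4,0],[0,0,0,0,0,0,0],[0,0,0,0,0,0,0]],
])

```text
time: 5.05
tool_pos: [0.5153, 0.2261, 0.2538]
tcp_rot: [0.15, 1.558, -0.141]
wrist_force: [-0.4, 0.0, -0.9]
width: 0.253
```

```bash
python3 -c "
from h import *
plan([.519,.225,.168],np.deg2rad(-10.3))
for n in ('scene','top'):
    im,d,P=cam(n);np.savez(n+'4.npz',im=im,P=P);y,x=(100,260) if n=='scene' else (90,280)
    cv2.imwrite(f'pics/{n}4.png',cv2.resize(im[y:y+200,x:x+240],None,fx=3,fy=3,interpolation=2))"
```

```text
t 5.05 turn [-0.006  0.007 -0.007] shift cm [ 8.58 -0.1   0.32] pos [0.5153 0.2261 0.2538] w 0.253 q [ 0.37  0.05  1.85  0.    1.23 -1.02] F [-0.4  0.  -0.9]
[[0.01, 0.18, 0.98], [0.01, 0.98, -0.18], [-1.0, 0.01, 0.01]]
```

View pics/scene4.png

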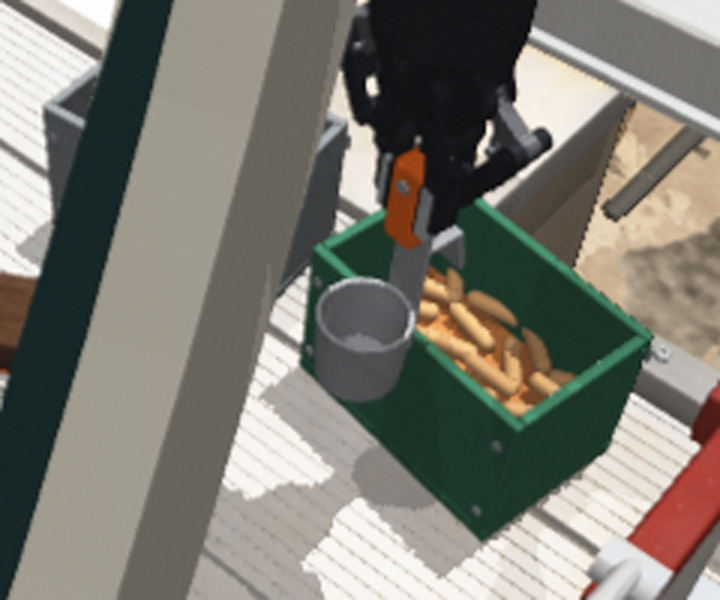

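View pics/top4.png

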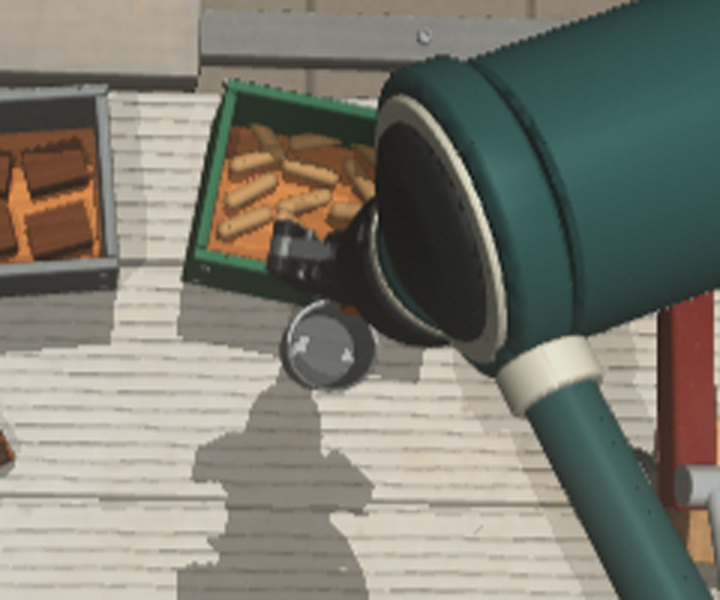

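The scene crop shows the cup (365,335) outside the front wall, with the strip at (410,275) by the rim and the tongue over the inside. The top crop has the cup at (328,345). I'll check the cup's offset in the bin frame.

```bash
python3 - <<'E'
from h import *
from scipy.optimize import least_squares
yaw=np.deg2rad(-10.3);X=np.array([np.cos(yaw),np.sin(yaw)]);Y=np.array([-X[1],X[0]]);C=np.array([.5913,.2122])
for n in('scene','top'):
    z=np.load(n+'4.npz');P=z['P'];im=z['im'].astype(int);
    q=P-0;bx=(P[...,:2]-C)@X;by=(P[...,:2]-C)@Y
    sat=im.max(-1)-im.min(-1)
    m=(bx>-.15)&(bx<-.066)&(abs(by)<.05)&(P[...,2]>.158)&(P[...,2]<.175)&(sat<30)
    a=np.c_[bx[m],by[m]];print(n,len(a),cv2.minEnclosingCircle((a*1000).astype(np.float32)),np.sort(P[...,2][m])[[0,-1]])
    f=least_squares(lambda c:np.hypot(*(a-c).T)-.0275,a.mean(0),loss='soft_l1',f_scale=.002);print(' centre',f.x.round(4))
    m=(bx>-.06)&(bx<-.02)&(abs(by)<.03)&(P[...,2]>.17)&(P[...,2]<.22)&(sat<30)
    a=np.c_[bx[m],by[m],P[...,2][m]];print(' tongue',len(a),np.percentile(a,[5,50,95],axis=0).round(3).tolist() if len(a) else '')
    g=(im[...,1]>1.3*im[...,2]+8)&(abs(P[...,2]-.12)<.005)&(bx<-.045)&(bx>-.075)&(abs(by)<.09)
    a=np.c_[bx[g],by[g]];print(' front rim x pctl',np.percentile(a[:,0],[2,50,98]).round(4),np.polyfit(a[:,1],a[:,0],1).round(4))
E
```

```text
scene 435 ((-98.49041748046875, -0.642829179763794), 31.332828521728516) [0.15802419 0.17481878]
 centre [-0.1009  0.0011]
 tongue 85 [[-0.058, -0.011, 0.18], [-0.045, -0.007, 0.199], [-0.04, 0.001, 0.213]]
 front rim x pctl [-0.06   -0.057  -0.0473] [ 0.0006 -0.056 ]
top 183 ((-100.72366333007812, -0.6055246591567993), 29.426742553710938) [0.1581119  0.17183437]
 centre [-0.1023 -0.0003]
 tongue 0 
 front rim x pctl [-0.0605 -0.0572 -0.0464] [ 0.117  -0.0643]
```

The cup centre is at bin x −0.1015, wanted −0.098. That agrees with the remaining 3 mm forward. Correct it and lower.

Call:
arm_command([
  [[0,0.007,-0.007,0,-0.1,0.4,0],[0,0,0,1,0,0,0],[0,0,0,1.2,0,0,0],[0,0,0,1.2,0,0,0],[0,0,0,1.2,0,0,0],[0,0,0,0.5,0,0,0],[0,0,0,0,0,0,0]],
])

```text
time: 5.85
tool_pos: [0.5157, 0.2263, 0.1964]
tcp_rot: [0.141, 1.57, -0.144]
wrist_force: [0.3, 0.1, -0.3]
width: 0.252
```

```bash
python3 -c "
from h import *
plan([.519,.225,.168],np.deg2rad(-10.3))
for n in ('scene',):
    im,d,P=cam(n);np.savez(n+'5.npz',im=im,P=P);y,x=(100,260) if n=='scene' else (90,280)
    cv2.imwrite(f'pics/{n}5.png',cv2.resize(im[y:y+200,x:x+240],None,fx=3,fy=3,interpolation=2))"
```

```text
t 5.85 turn [-0.001 -0.004  0.002] shift cm [ 2.84 -0.06  0.36] pos [0.5157 0.2263 0.1964] w 0.252 q [ 0.37  0.1   1.9   0.    1.14 -1.02] F [ 0.3  0.1 -0.3]
[[-0.0, 0.18, 0.98], [-0.0, 0.98, -0.18], [-1.0, -0.0, -0.0]]
```

View pics/scene5.png

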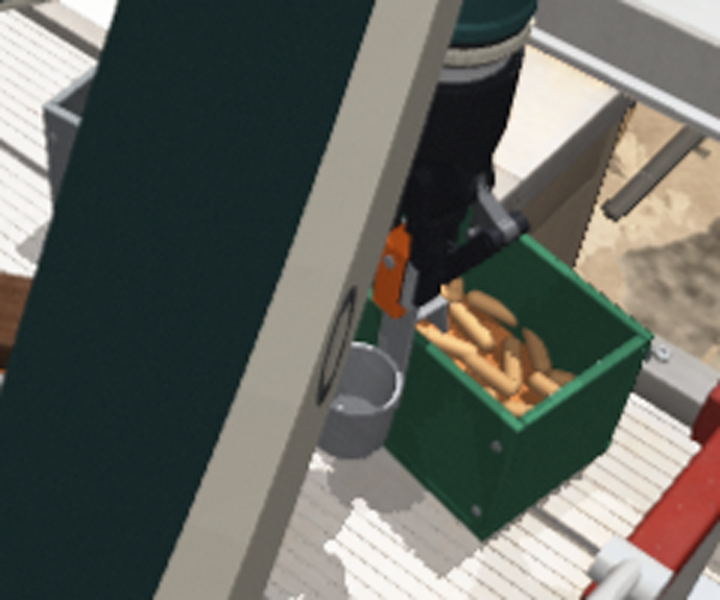

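The strip (395,345) is on the outside of the rim and the tongue (432,315) is inside, with no contact force. Lower the rest.

Call:
arm_command([
  [[0,0,0,0,0,0.3,0],[0,0,0,0.8,0,0,0],[0,0,0,0.8,0,0,0],[0,0,0,0.6,0,0,0],[0,0,0,0,0,0,0],[0,0,0,0,0,0,0]],
])

```text
time: 6.5
tool_pos: [0.5202, 0.2259, 0.1743]
tcp_rot: [0.142, 1.567, -0.143]
wrist_force: [-0.1, -0.3, 0.0]
width: 0.252
```

```bash
python3 -c "
from h import *
plan([.519,.225,.168],np.deg2rad(-10.3))"
```

```text
t 6.5 turn [-0.001 -0.001  0.001] shift cm [ 0.63 -0.11 -0.1 ] pos [0.5202 0.2259 0.1743] w 0.252 q [ 0.37  0.13  1.92  0.    1.1  -1.02] F [-0.1 -0.3  0. ]
[[-0.0, 0.18, 0.98], [-0.0, 0.98, -0.18], [-1.0, -0.0, -0.0]]
```

Call:
arm_command([
  [[0,0,0,0.3,0,0.2,0],[0,0,0,0.2,0,0,0],[0,0,0,0,0,0,0]],
])

```text
time: 6.8
tool_pos: [0.5226, 0.2257, 0.1693]
tcp_rot: [0.142, 1.567, -0.142]
wrist_force: [-0.2, 0.6, -0.6]
width: 0.251
```

```bash
python3 -c "
from h import *
plan([.519,.225,.168],np.deg2rad(-10.3))
im,d,P=cam('scene');cv2.imwrite('pics/s6.png',cv2.resize(im[130:310,320:520],None,fx=4*.8,fy=4*.8,interpolation=2))"
```

```text
t 6.8 turn [-0.001 -0.001  0.   ] shift cm [ 0.13 -0.13 -0.34] pos [0.5226 0.2257 0.1693] w 0.251 q [ 0.36  0.13  1.92  0.    1.09 -1.03] F [-0.2  0.6 -0.6]
[[-0.0, 0.18, 0.98], [-0.0, 0.98, -0.18], [-1.0, -0.0, -0.0]]
```

View pics/s6.png

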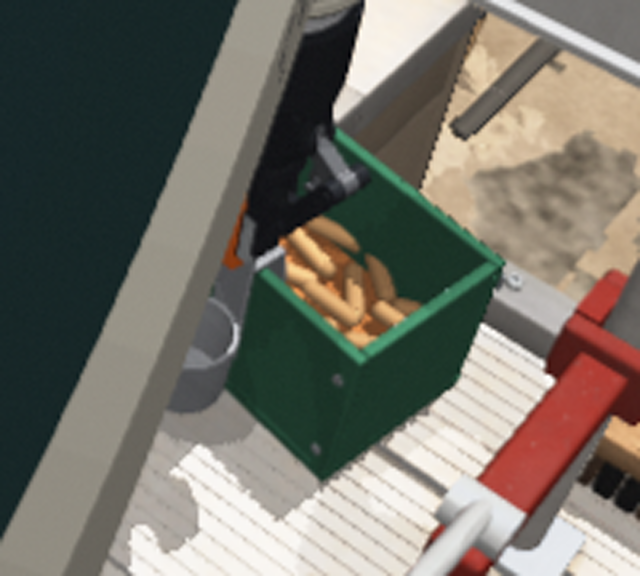

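The hook's top is at the rim at (270,258), about 1 mm above seating. Lower it that last bit and release.

Call:
arm_command([
  [[0,0,0,0.1,0,0,0],[0,0,0,0,0,0,0.35],[0,0,0,0,0,0,0.45],[0,0,0,0,0,0,0.6],[0,0,0,0,0,0,0.7],[0,0,0,0,0,0,0.7],[0,0,0,0,0,0,0.7],[0,0,0,0,0,0,0.7]],
])

```text
time: 7.65
tool_pos: [0.5236, 0.2261, 0.1699]
tcp_rot: [0.143, 1.564, -0.141]
wrist_force: [0.2, 0.1, 0.4]
width: 0.698
```

```bash
python3 -c "
from h import *
plan([.519,.225,.168],np.deg2rad(-10.3))
im,d,P=cam('scene');cv2.imwrite('pics/s7.png',cv2.resize(im[130:310,320:520],None,fx=4*.8,fy=4*.8,interpolation=2))"
```

```text
t 7.65 turn [-0.001  0.002 -0.001] shift cm [ 0.19 -0.19 -0.43] pos [0.5236 0.2261 0.1699] w 0.698 q [ 0.36  0.13  1.92  0.    1.09 -1.03] F [0.2 0.1 0.4]
[[0.0, 0.18, 0.98], [0.0, 0.98, -0.18], [-1.0, 0.0, 0.0]]
```

View pics/s7.png

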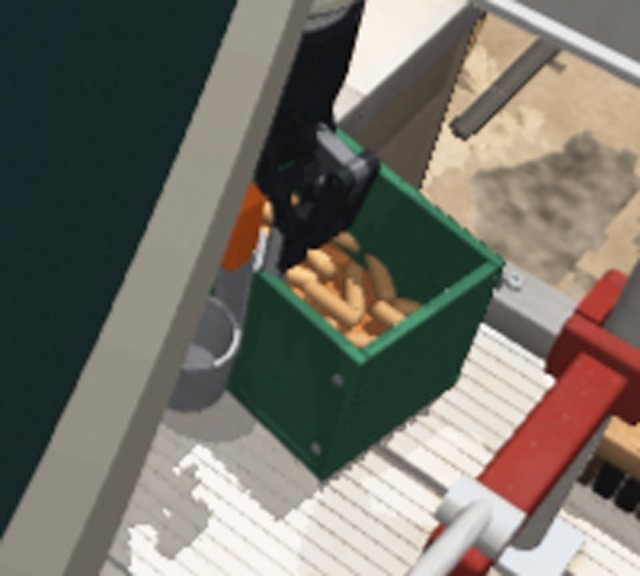

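The scoop stays put, with its grip at (245,230) free of the finger at (275,250). Retreat straight up, then aside.

Call:
arm_command([
  [[0,0,0,-1,0,0,0.7],[0,0,0,-2,0,0,0.7],[0,0,0,-3,0,0,0.7],[0,0,0,-3,0,0,0.7],[0,0,0,-3,0,0,0.7],[0,0,0,0,4,0,0.7],[0,0,0,0,4.5,0,0.7],[0,0,0,0,4.5,0,0.7],[0,0,0,0,4.5,0,0.7],[0,0,0,0,4.5,0,0.7]],
])

```text
time: 8.7
tool_pos: [0.5659, 0.4438, 0.3051]
tcp_rot: [0.152, 1.557, -0.146]
wrist_force: [0.4, -0.6, -0.1]
width: 0.698
```

Call:
arm_command([
  [[0,0,0,0,4,-2,0.7],[0,0,0,0,4,-3,0.7],[0,0,0,0,4,-3,0.7],[0,0,0,0,3,-3,0.7],[0,0,0,0,0,0,0.7],[0,0,0,0,0,0,0.7]],
])

```text
time: 9.3
tool_pos: [0.4837, 0.6235, 0.307]
tcp_rot: [0.152, 1.555, -0.14]
wrist_force: [0.7, 0.2, -0.1]
width: 0.694
```

```bash
python3 -c "
from h import *
plan([.519,.225,.168],np.deg2rad(-10.3))
for n in ('scene','top'):
    im,d,P=cam(n);np.savez(n+'8.npz',im=im,P=P);y,x=(120,230) if n=='scene' else (90,230)
    cv2.imwrite(f'pics/{n}8.png',cv2.resize(im[y:y+200,x:x+260],None,fx=3,fy=3,interpolation=2))"
```

```text
t 9.3 turn [-0.006  0.01  -0.009] shift cm [ 13.69 -38.63  10.7 ] pos [0.4837 0.6235 0.307 ] w 0.694 q [ 0.88  0.45  1.26 -0.01  1.42 -0.5 ] F [ 0.7  0.2 -0.1]
[[0.01, 0.18, 0.98], [0.01, 0.98, -0.18], [-1.0, 0.01, 0.01]]
```

View pics/scene8.png

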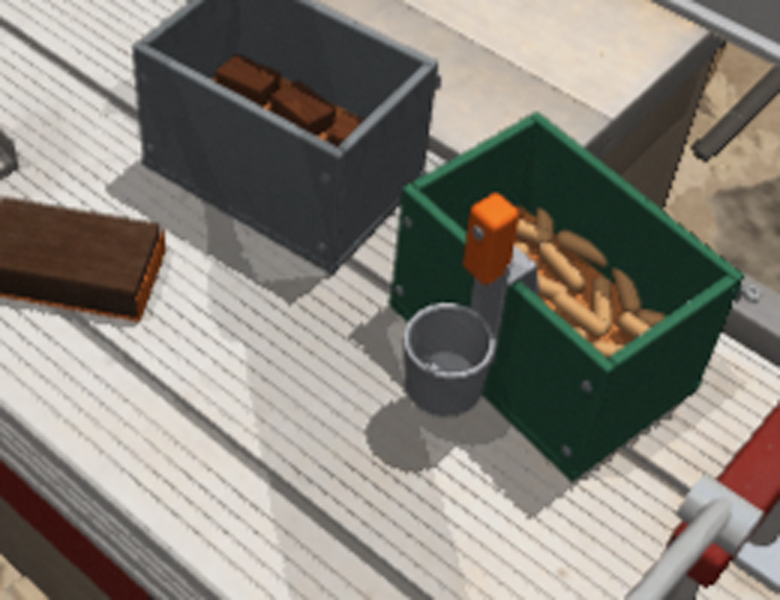

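View pics/top8.png

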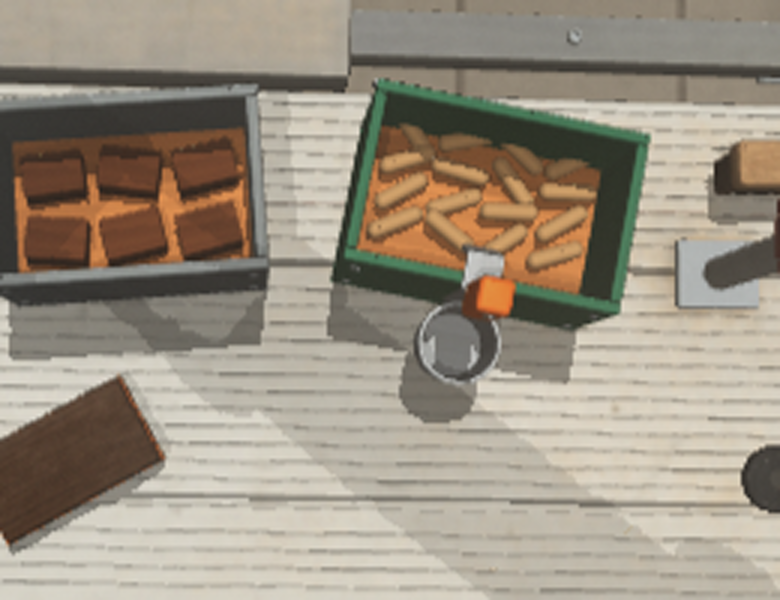

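The scoop hangs over the front wall: grip at (490,240), cup at (448,355) outside, and a shadow gap under the cup in the scene crop. In the top crop the cup is at (457,342) and the hook at (482,262). A numeric check before handing in follows.

```bash
python3 - <<'E'
from h import *
from scipy.optimize import least_squares
yaw=np.deg2rad(-10.3);X=np.array([np.cos(yaw),np.sin(yaw)]);Y=np.array([-X[1],X[0]]);C=np.array([.5913,.2122])
for n in('scene','top'):
    z=np.load(n+'8.npz');P=z['P'];im=z['im'].astype(int)
    bx=(P[...,:2]-C)@X;by=(P[...,:2]-C)@Y;B=np.stack([bx,by,P[...,2]],-1);sat=im.max(-1)-im.min(-1)
    a=B[(bx>-.14)&(bx<-.066)&(abs(by)<.05)&(B[...,2]>.07)&(B[...,2]<.092)&(sat<30)]
    top=np.percentile(a[:,2],95);a=a[a[:,2]>top-.008]
    f=least_squares(lambda c:np.hypot(*(a[:,:2]-c).T)-.0275,a[:,:2].mean(0),loss='soft_l1',f_scale=.002);print(n,'cup centre',f.x.round(4),'rim z',top.round(4))
    o=B[orange(P,im,(.5185,.225))];t=o[o[:,2]>o[:,2].max()-.007];print(' grip top',np.median(t,0).round(4),'(hung: -.074,0,.187)')
    h=B[(bx>-.06)&(bx<-.015)&(abs(by)<.04)&(B[...,2]>.11)&(B[...,2]<.14)&(sat<30)];print(' hook top',len(h),np.median(h,0).round(4))
    P0=np.load(n+'0.npz')
    for Q in (P0,z):
        q=Q['P'];i=Q['im'].astype(int);m=(abs(q[...,2]-.032)<.006)&(abs(q[...,0]-.42)<.1)&(abs(q[...,1]-.42)<.09)&(i[...,2]>1.2*i[...,0])&(i[...,2]<130)
        print(' sander',m.sum(),np.median(q[m],0).round(4))
E
```

```text
scene cup centre [-0.093   0.0024] rim z 0.0843
 grip top [-0.0734  0.0005  0.1883] (hung: -.074,0,.187)
 hook top 148 [-0.0566 -0.0085  0.1204]
 sander 956 [0.4224 0.4755 0.034 ]
 sander 965 [0.4221 0.4759 0.0342]
top cup centre [-0.0936 -0.    ] rim z 0.084
 grip top [-0.0745 -0.0032  0.1867] (hung: -.074,0,.187)
 hook top 120 [-0.0474  0.0023  0.1253]
 sander 1195 [0.4234 0.4762 0.0332]
 sander 1186 [0.4233 0.4764 0.0331]
```

```bash
python3 -c "
from h import *
print(bot.finish_job(), bot.read_state()['time'])"
```

```text
the job is handed in; nothing more can be done
the job is handed in; nothing more can be done
```

The orange-handled scoop now hangs by its hook over the green bin's front wall. I released it, moved the arm up and away to the left, and handed the job in at about 9.4 s. `finish_job` gives no verdict, so the result rests on my own last checks.

- **Hang position:** in the bin frame, both cameras put the cup centre at about x = −0.093 m, y = 0 to 0.002 m, outside the wall. The cup rim is at z ≈ 0.084 m, which puts the underside about 34 mm above the table.
- **Upright:** the grip top is within about 3 mm of the expected hung position, and the tilt works out to about 2.5°.
- **Hook:** its top sits at rim height, z ≈ 0.120 to 0.125 m. The two cameras differ by about 9 mm in x and 11 mm in y on the hook, probably because the scene camera's point set mixed in some wall-rim pixels. The cup and grip readings agree to within 4 mm.
- **Sanding block:** it moved less than 1 mm, which is within measurement noise.
- **Forces:** wrist readings at the end of each move stayed around 1 N, and the final pictures show the gripper clear of everything.

I didn't measure the scoop's speed or its contact force with the bin directly.

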